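# Put the layout bench back in order

## Robot

A 6-joint arm with a two-finger parallel gripper is mounted at the origin on a cart in front of the work surface, level with it; the furniture and walls round the work are solid. World frame = base frame: x ahead of the robot, y to its left, z up, the work surface at z = 0. Lengths are in m, angles in degrees, forces in N, time in s.
With the tool pointing down it reaches from about 0.35 to 0.975 m from the base axis. Payload 4.9 kg.
Tool frame: the origin (TCP) lies midway between the tips of the shut fingers; the grasp point (between the pads) lies 19 mm behind it; z points along the fingers, y is the line along which they close (so a half turn about z gives the same grasp; the last joint's range is limited). The gripper opens to 85 mm and grips with 20 to 120 N. Pads are 22 mm wide; open, the fingers measure 114 mm over their backs; the gripper's body (76 mm by 85 mm) begins 54 mm behind the grasp point. The pads swing forward as they close: fully open they stand 13 mm farther back than shut.
Start: joints at [-70.989, 3.019, 92.412, -0, 84.569, -6.818], TCP at [0.272, -0.563, 0.231] pointing down, gripper open.
Joint ranges: [-172.51, 172.51], [-57.92, 126.97], [3.15, 148.05], [-58.71, 238.71], [5.1, 150.11], [-179.66, 179.66]. Speed limits (degrees/s): [147.25, 147.25, 180, 180, 180, 180].

## Interface

Orientations are given as a 3x3 rotation matrix whose columns are the frame's x, y, z axes.
In Python, from workcell import bot, claw, kinematics, viewer, finder gives the robot as it stands. Calls block until the motion is done:
- bot.movep(position, orientation): joint-space move of the TCP to a pose.
- bot.line_to(position, rot=None, max_speed=0.15, threshold=None): straight line of the TCP; rot=None keeps the orientation; max_speed is the mean speed in m/s. With threshold (N) it stops when the force on the tool has changed by that much, and returns True; else False.
- bot.set_joints(angles): joint-space move.
- claw.gripper_to(opening): finger opening in m; the grip force is fixed at half the most; returns when the fingers have stopped.
- bot.pause(seconds).
- kinematics.ik(position, orientation): joint angles nearest the present ones, or None.
- bot.get_state(): the state.
- viewer.camera(name): name is "side" or "top" or "wrist"; returns (picture, depth): 480x640x3 uint8, red, green, blue; 480x640 float32, m along the optical axis (not along the pixel's ray), 0 where there is no reading.
- viewer.camera_info(name): a dict with "fx", "fy", "cx", "cy" (pixels), "dist_coeffs" ([k1, k2, p1, p2, k3] as OpenCV has them; the pictures are not rectified), "R" (3x3) and "t" (3): a world point X has camera coordinates R X + t; the wrist camera has in their place "T_tool_cam" (4x4, takes a point from camera to tool coordinates, whose origin is the TCP and whose axes are the flange's). Camera axes: x right, y down, z forward; pixel columns grow to the right and rows downward; lengths in m; the calibration is good to about 2 mm. A picture is of the moment at which its call begins: read the wrist's pose just before it. camera_info takes no time and is no camera call.
A pose or a line that the arm cannot do raises bot.Unreachable and nothing moves.
- bot.close_job(): hands the job in; it is judged then, once.
Trained networks look in the newest picture that a camera, given by its name, has taken for a name from the list of things; names that differ only in an ending like _2 or _b are one class to them, and where a whole thing is asked for, a point or a joint stands for the part that bears it (a point fixed in the world has none). Each returns a list of dicts, best first, with "conf" (0 to 1); they miss things now and then, are a little off and sometimes report something else, mostly with a low value. They report only what shows in the picture. A call takes as long as a camera call. They do not tell look-alikes from the thing itself.
- finder.boxes_of(camera, name): "rect" ([left, top, right, bottom] in pixels, round what is visible of it).
The state is a dict: "time_s": time; "qpos": joint angles; "joint_vel": joint speeds; "tau": joint torques, N m; "position": TCP position; "ee_rot": TCP orientation; "contact_force": force on the tool from outside, world axes, zero at the start; "wrist_torque": the same for the moment, N m; "finger_gap": finger opening in m; "grasp_force": force on a finger pad.
Only numpy, scipy, OpenCV 4.12 (cv2) and the standard library are available. Lean on these libraries where they do the work, as an engineer would, in place of code of your own. Each camera call takes 0.05 s, during which the arm holds its last target. There are 200 camera calls.

## Task

Sort the five things left along the front of the bench back into their holders: each roll of tape down over its post on the tape stand (the wide roll on the big pad, the narrow roll on the small pad), the line laser in the long bay and the tape measure, standing upright, in the short bay of the measuring tray, and the loose screw carton in the empty bay of the carton tray. Everything must sit flat on the floor of its own place. Leave the carton that is already stored in its bay, and leave the glue bottle where it stands.

Things in the scene. Friction and masses are not known exactly. Their poses are not given: they have to be found in the camera images.
- wide_roll: Wide roll of masking tape, loose, lying flat: outside diameter 100 mm, height 36, 110 g. Open core 62 across (inner radius 31 to 34), so the ring's wall is 16 to 19 thick; too wide to grip across: pinch the wall from above, one finger in the core, its middle about 41 from the roll's axis. Origin: on the axis at the underside, z up.
- narrow_roll: Narrow roll of black tape, loose, lying flat: outside diameter 64 mm, height 19, 60 g; the open core leaves at least 31 clear. Grip it across the outside. Origin: on the axis at the underside, z up.
- line_laser: Line laser, loose, a low block with a raised middle, lying flat: 58 mm wide (its x axis), 99 long (its y axis), 32 high, 170 g. Below height 20 its sides are nearly upright; grip across the 58. Origin: middle of the underside.
- pocket_tape: Tape measure, loose, standing upright on its flat base: 48 mm thick (its x axis), 82 long (its y axis), 71 high, 260 g. Grip across the 48. Origin: middle of the underside.
- screw_carton: The loose small carton of screws that stands on the bare bench: 61 x 61 mm in plan, 38 high, 200 g. Origin: middle of the underside, x and y along its sides.
- tape_stand: Fixed wooden board 116 mm (x) by 215 (y) with two round pads (tops 16 above the bench), an upright dowel in the middle of each. Big pad for the wide roll: 104 across, at x 0, y +50, dowel 18 thick, 50 high above the pad (22 from dowel to core). Small pad for the narrow roll: 68 across, at x 0, y -62, dowel 14 thick, 36 high. Origin: middle of the underside; x away from the robot, y left.
- measuring_tray: Fixed tray 131 mm (x) by 178 (y), cork floor 6 above the bench, wooden edges 13 high. Long bay for the laser: 119 (x) by 78 (y) inside, centred at x 0, y +44. Short bay for the tape measure: 97 by 68, centred at x +11, y -49. Divider 20 wide. Things go in with their long side along the tray's x, either way round. Origin: middle of the underside.
- carton_tray: Fixed wooden tray 94 mm (x) by 186 (y), floor 6 above the bench, edges and divider 13 high; two square bays 82 x 82 inside: the empty one centred at x 0, y +46; the other, centred at x 0, y -46, holds the stored carton. Origin: middle of the underside; x away from the robot, y left.
- stored_carton: The small carton of screws already in its bay of the carton tray: 63 x 63 mm, 36 high. To be left there. Origin: middle of the underside.
- glue_bottle: Glue bottle, loose bystander at the right of the work: 47 x 68 mm in plan, 191 high, standing. To be left standing where it is. Origin: middle of the underside.
There are look-alikes about, which are no part of the job. Of the things like the narrow_roll, leave any that is orange; of the rest the smaller one is meant.

How it is judged:
By the outcome, as a careful person would: the job done as asked, in the order asked, and still so for the second after the job is handed in, with the robot touching nothing.
It also fails if it takes over 104 s, if anything falls off the work surface, if the arm or the gripper's body presses on something with over 40 N, if the wrist force passes 120 N, or if a joint passes its speed limit or range.

## Working session

There is one attempt and no reset: what is moved stays moved. The work goes in short steps, each a Python script; the robot and the scene stay as the last script left them, time stands still between calls to the robot, and variables do not carry over. Pictures are saved under pics/ and viewed, at most 14 in all, crops included, and the job is handed in when it is done.

```bash
ls; mkdir -p pics; python3 - <<'E'
from workcell import bot, claw, kinematics, viewer, finder
import cv2, numpy as np
for c in ("top","side"):
    p,d=viewer.camera(c); cv2.imwrite(f"pics/{c}0.png",p[:,:,::-1]); np.save(f"{c}0.npy",d)
    i=viewer.camera_info(c); print(c,{k:np.round(v,4).tolist() for k,v in i.items() if not isinstance(v,str)})
    for n in "wide_roll narrow_roll line_laser pocket_tape screw_carton tape_stand measuring_tray carton_tray stored_carton glue_bottle".split():
        print(n,[(np.round(b["rect"]).astype(int).tolist(),round(b["conf"],2)) for b in finder.boxes_of(c,n)][:5])
print(bot.get_state()["time_s"], viewer.camera_info("wrist"))
E
```

```text
pics
top {'fx': 466.5312, 'fy': 466.5312, 'cx': 319.8434, 'cy': 240.2558, 'dist_coeffs': [-0.1008, 0.0, 0.0, 0.0, 0.0], 'R': [[-0.0121, -0.9999, 0.0022], [-0.9975, 0.0119, -0.0695], [0.0694, -0.003, -0.9976]], 't': [-0.0863, 0.4896, 1.1161]}
wide_roll [([194, 238, 240, 284], 0.97)]
narrow_roll [([290, 289, 319, 315], 0.9), ([332, 261, 364, 288], 0.86), ([452, 244, 492, 285], 0.62)]
line_laser [([391, 252, 431, 283], 0.76)]
pocket_tape [([264, 249, 293, 271], 0.97)]
screw_carton [([134, 252, 161, 278], 0.71), ([346, 166, 426, 224], 0.45)]
tape_stand [([238, 165, 324, 219], 0.95), ([132, 252, 163, 277], 0.42)]
measuring_tray [([347, 166, 423, 225], 0.86)]
carton_tray [([145, 174, 219, 216], 0.66)]
stored_carton [([182, 179, 207, 209], 0.94)]
glue_bottle [([465, 184, 507, 214], 0.89)]
side {'fx': 477.6084, 'fy': 477.6084, 'cx': 329.94, 'cy': 234.4038, 'dist_coeffs': [0.0109, 0.0, 0.0, 0.0, 0.0], 'R': [[-0.9951, -0.0985, 0.0122], [-0.0701, 0.6106, -0.7888], [0.0703, -0.7858, -0.6145]], 't': [0.4852, 0.1423, 1.0881]}
wide_roll [([318, 309, 367, 360], 0.61)]
narrow_roll [([348, 166, 382, 1
[... 328 characters left out ...]
 323, 236], 0.55)]
carton_tray [([219, 328, 289, 416], 0.94)]
stored_carton [([244, 323, 270, 360], 0.76)]
glue_bottle [([311, 116, 330, 179], 0.8)]
1.1 {'fx': 371.3214426233682, 'fy': 371.3214426233682, 'cx': 321.73645582237106, 'cy': 237.13254187854665, 'dist_coeffs': array([-0.07116471,  0.        ,  0.        ,  0.        ,  0.        ]), 'T_tool_cam': array([[ 3.10111850e-04, -9.62502995e-01, -2.71270876e-01,
         6.93688468e-02],
       [ 9.99999850e-01,  1.76235208e-04,  5.17876782e-04,
        -1.20718502e-03],
       [-4.50650475e-04, -2.71270996e-01,  9.62502906e-01,
        -1.42466803e-01],
       [ 0.00000000e+00,  0.00000000e+00,  0.00000000e+00,
         1.00000000e+00]])}
```

```bash
python3 - <<'E'
import cv2
p=cv2.imread("pics/top0.png"); cv2.imwrite("pics/top0c.png",cv2.resize(p[140:330,110:520],None,fx=1.95,fy=1.95,interpolation=cv2.INTER_CUBIC))
E
```

```text
(no output)
```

View pics/top0c.png

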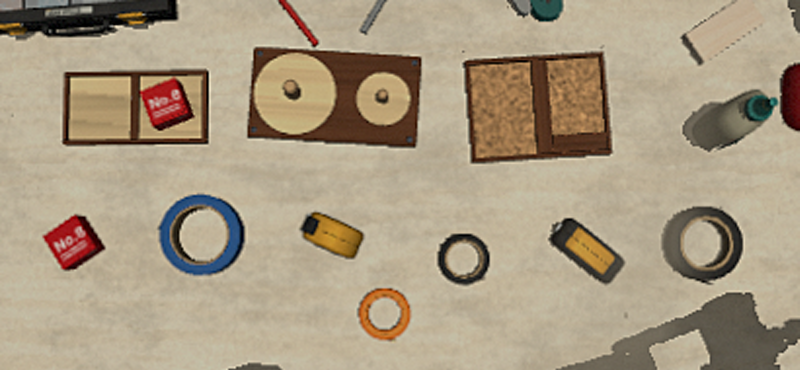

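View pics/side0.png

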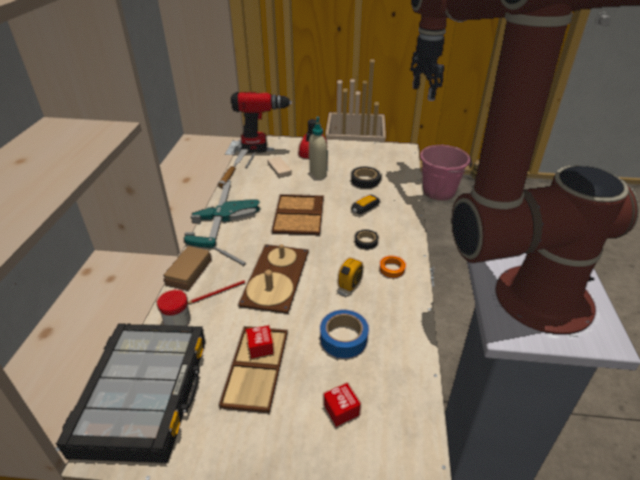

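The narrow_roll candidates are three. The orange roll at (305,302) is excluded by colour. The two black rolls are at (472,264), larger, and (347,272), smaller, so (347,272) is the one meant. The only loose carton on bare bench is at (147,265). I'll measure all of this from the depth.

```bash
cat > h.py <<'E'
from workcell import bot, claw, kinematics, viewer, finder
import cv2, numpy as np
def cloud(d,i,R,t):
    """world points per pixel; R,t world->cam"""
    v,u=np.mgrid[0:480,0:640]; K=np.array([[i["fx"],0,i["cx"]],[0,i["fy"],i["cy"]],[0,0,1]])
    n=cv2.undistortPoints(np.stack([u.ravel(),v.ravel()],1).astype(np.float64)[:,None],K,np.array(i["dist_coeffs"]))[:,0]
    P=np.c_[n,np.ones(len(n))]*d.reshape(-1,1)
    return ((P-t)@R).reshape(480,640,3)
def wrist(name=None):
    s=bot.get_state(); p,d=viewer.camera("wrist"); i=viewer.camera_info("wrist")
    T=np.eye(4); T[:3,:3]=s["ee_rot"]; T[:3,3]=s["position"]; T=T@i["T_tool_cam"]
    R=T[:3,:3].T; t=-R@T[:3,3]
    if name: cv2.imwrite(f"pics/{name}.png",p[:,:,::-1]); np.savez(f"{name}.npz",d=d,p=p,R=R,t=t)
    return p,d,i,R,t
def down(yaw):
    c,s=np.cos(np.radians(yaw)),np.sin(np.radians(yaw))   # tool y axis (closing) at world angle yaw
    return np.array([[s,c,0],[-c,s,0],[0,0,-1.]])
E
python3 - <<'E'
from h import *
i=viewer.camera_info("top"); W=cloud(np.load("top0.npy"),i,np.array(i["R"]),np.array(i["t"]))
B=dict(wide=(194,238,240,284),narrow=(332,261,364,288),laser=(391,252,431,283),tape=(264,249,293,271),carton=(134,252,161,278),stand=(238,165,324,219),mtray=(347,166,423,225),ctray=(145,174,219,216),stored=(182,179,207,209),big=(452,244,492,285),orange=(290,289,319,315))
for n,(a,b,c,d) in B.items():
    w=W[b-4:d+5,a-4:c+5].reshape(-1,3); z=w[:,2]; m=z>.006
    r=cv2.minAreaRect((w[m,:2]*1000).astype(np.float32))
    print(n,np.round(np.percentile(z,[2,10,50,90,99]),4),np.round(r[0]),np.round(r[1]),round(r[2],1))
s=bot.get_state(); print(np.round(s["ee_rot"],3).tolist(),np.array(s["qpos"]).round(1))
for x,y in((.42,.25),(.42,-.05),(.42,-.3)):
  for yaw in(90,-90,0,180):
    q=kinematics.ik([x,y,.3],down(yaw)); print(x,y,yaw,None if q is None else np.round(q,0))
E
```

```text
wide [-0.0046 -0.0028  0.0009  0.0362  0.0401] [449.  67.] [ 99. 306.] 3.9
narrow [-0.0047 -0.0029  0.0003  0.0193  0.0242] [ 412. -153.] [112.  63.] 62.8
laser [-0.0046 -0.0025  0.0013  0.0296  0.0341] [ 422. -224.] [269.  79.] 87.1
tape [-0.0041 -0.0024  0.0018  0.067   0.0712] [429. -21.] [140.  39.] 65.6
carton [-0.0043 -0.0023  0.0021  0.0396  0.0426] [439. 137.] [ 65. 450.] 0.9
stand [-0.0035 -0.0013  0.0119  0.0175  0.0631] [553.  14.] [230. 267.] 84.8
mtray [-0.0037 -0.0013  0.0056  0.0133  0.0172] [ 572. -199.] [190. 343.] 26.6
ctray [-0.0034 -0.0014  0.0058  0.0307  0.0454] [560. 120.] [493. 147.] 70.8
stored [0.0007 0.0044 0.0119 0.0431 0.0466] [546.  79.] [416. 116.] 66.5
big [-0.0043 -0.0024  0.0013  0.0284  0.0317] [ 437. -301.] [416. 100.] 83.8
orange [-0.0045 -0.0028  0.0005  0.0195  0.0243] [354. -72.] [64. 99.] 40.4
[[0.9, 0.436, -0.0], [0.436, -0.9, -0.0], [-0.0, 0.0, -1.0]] [-71.    3.   92.4  -0.   84.6  -6.8]Traceback (most recent call last):
  File "<stdin>", line 11, in <module>
  File "scipy/spatial/transform/_rotation.pyx", line 1143, in scipy.spatial.transform._rotation.Rotation.from_matrix
ValueError: Non-positive determinant (left-handed or null coordinate frame) in rotation matrix 0: [[ 1.000000e+00  6.123234e-17  0.000000e+00]
 [-6.123234e-17  1.000000e+00  0.000000e+00]
 [ 0.000000e+00  0.000000e+00 -1.000000e+00]].
```

```bash
sed -i 's/return np.array(\[\[s,c,0\],\[-c,s,0\]/return np.array([[-s,c,0],[c,s,0]/' h.py; python3 - <<'E'
from h import *
for k,y in (("w1",-.17),("w2",.17)):
    bot.movep([.52,y,.30],down(-90)); bot.pause(.2); wrist(k)
    for n in "wide_roll narrow_roll line_laser pocket_tape screw_carton tape_stand measuring_tray carton_tray stored_carton".split():
        print(k,n,[(np.round(b["rect"]).astype(int).tolist(),round(b["conf"],2)) for b in finder.boxes_of("wrist",n)][:4])
s=bot.get_state(); print(s["time_s"],np.round(s["qpos"]))
# orthographic rectified mosaic, 1 mm/px : bench-plane z=0 map and height map
i=viewer.camera_info("wrist")
for k in("w1","w2"):
    f=np.load(k+".npz"); W=cloud(f["d"],i,f["R"],f["t"]); np.save(k+"_W.npy",W)
    b=W[(f["d"]>0)]; b=b[(abs(b[:,2])<.012)&(b[:,0]>.35)&(b[:,0]<.65)]; print(k,"bench z",np.percentile(b[:,2],[5,50,95]).round(4))
im=np.hstack([cv2.resize(cv2.imread(f"pics/{k}.png"),(400,300)) for k in("w2","w1")]); cv2.imwrite("pics/w12.png",im)
E
```

```text
w1 wide_roll [([6, 215, 97, 297], 0.64), ([399, 244, 475, 301], 0.6)]
w1 narrow_roll [([286, 256, 336, 306], 0.74), ([214, 302, 262, 351], 0.67)]
w1 line_laser [([400, 242, 471, 301], 0.98), ([0, 96, 26, 148], 0.74)]
w1 pocket_tape [([133, 236, 210, 291], 0.91)]
w1 screw_carton []
w1 tape_stand [([75, 52, 267, 167], 0.92)]
w1 measuring_tray [([318, 56, 480, 186], 0.85)]
w1 carton_tray [([1, 82, 48, 165], 0.75)]
w1 stored_carton [([0, 93, 28, 151], 0.79), ([2, 82, 48, 166], 0.4)]
w2 wide_roll [([279, 215, 366, 299], 0.58)]
w2 narrow_roll [([474, 302, 521, 344], 0.84), ([549, 256, 600, 304], 0.68)]
w2 line_laser []
w2 pocket_tape [([421, 237, 495, 291], 0.73)]
w2 screw_carton [([160, 236, 220, 299], 0.84), ([158, 71, 326, 162], 0.6)]
w2 tape_stand [([370, 44, 569, 170], 0.69)]
w2 measuring_tray [([598, 73, 640, 191], 0.86)]
w2 carton_tray [([159, 71, 329, 160], 0.97)]
w2 stored_carton [([252, 80, 310, 145], 0.62)]
5.5 [ 10.  -9.  98.  -0.  92. 100.]
w1 bench z [-0.0019 -0.0003  0.0096]
w2 bench z [-0.0019 -0.0004  0.0083]
```

View pics/w12.png

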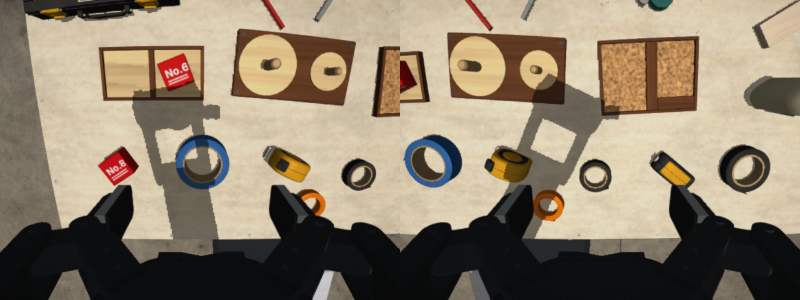

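The views show the targets clearly: the small black roll at (310,281) in w1 against the big black one at about (550,270) and the orange at (238,326). Now I'll fit poses.

```bash
cat > fit.py <<'E'
from h import *
from scipy.ndimage import median_filter, label
def obj(W,box,zlo,zhi,pad=6):
    a,b,c,d=box; a=max(a-pad,0); b=max(b-pad,0)
    w=W[b:d+pad,a:c+pad].copy(); z=median_filter(w[...,2],3)
    m=(z>zlo)&(z<zhi); m=cv2.morphologyEx(m.astype(np.uint8),cv2.MORPH_OPEN,np.ones((2,2),np.uint8))
    l,n=label(m,np.ones((3,3)));  k=np.argmax(np.bincount(l.ravel())[1:])+1
    return w[l==k]*1000
def rect(P):
    # trimmed rectangle: best angle by minimising 1-99 percentile area
    best=None
    for th in np.arange(0,90,.5):
        c,s=np.cos(np.radians(th)),np.sin(np.radians(th)); q=P[:,:2]@np.array([[c,-s],[s,c]])
        lo,hi=np.percentile(q,[.7,99.3],axis=0); A=np.prod(hi-lo)
        if best is None or A<best[0]: best=(A,th,(np.array([[c,-s],[s,c]])@((lo+hi)/2)).round(1),(hi-lo).round(1))
    return best[1:]
E
python3 - <<'E'
from fit import *
V={k:np.load(k+"_W.npy") for k in("w1","w2")}
for k,n,bx,lo,hi in [("w2","wide",(279,215,366,299),.03,.042),("w1","narrow",(286,256,336,306),.014,.025),("w1","orange",(214,302,262,351),.014,.025),("w1","bigblack",(500,225,610,315),.02,.035),
 ("w1","laser",(400,242,471,301),.008,.04),("w1","laserTop",(400,242,471,301),.026,.04),("w1","tape",(133,236,210,291),.02,.08),("w1","tapetop",(133,236,210,291),.06,.08),("w2","tape2",(421,237,495,291),.02,.08),("w2","tape2top",(421,237,495,291),.06,.08),
 ("w2","carton",(160,236,220,299),.033,.045),("w2","stored",(252,80,310,145),.036,.05),("w1","mtray",(318,56,480,186),.0035,.03),("w2","ctray",(158,71,326,162),.0035,.06),("w2","stand",(370,44,569,170),.006,.1),("w1","stand",(75,52,267,167),.006,.1)]:
    P=obj(V[k],bx,lo,hi); th,c,d=rect(P); print(k,n,len(P),"ang",th,"c",c,"dim",d,"z",np.percentile(P[:,2],[5,50,95]).round(1), "bbox c",((np.percentile(P[:,:2],1,axis=0)+np.percentile(P[:,:2],99,axis=0))/2).round(1))
for k,bx in(("w2",(370,44,569,170)),("w1",(75,52,267,167))):
    a,b,c,d=bx; w=V[k][b:d,a:c].reshape(-1,3)*1000
    for lo in(44,60):
        from scipy.cluster.vq import kmeans2
        q=w[w[:,2]>lo]; q1=q[:,:2]
        if len(q)>4:
            m=q1[:,1]>q1[:,1].mean() if lo==44 else np.ones(len(q1),bool)
            for mm in(m,~m):
                if mm.any(): print(k,"dowel>",lo,mm.sum(),((q1[mm].min(0)+q1[mm].max(0))/2).round(1),np.ptp(q1[mm],axis=0).round(1),q[mm,2].max().round(1))
E
```

```text
w2 wide 3081 ang 45.0 c [436.9 162.6] dim [111.3  98.2] z [ 0.2 35.7 37.1] bbox c [434.9 166.1]
w1 narrow 1210 ang 6.0 c [ 404.7 -159. ] dim [71.7 60.9] z [-0.3 18.6 20.2] bbox c [ 404.7 -159.1]
w1 orange 1108 ang 8.5 c [336.7 -61.2] dim [74.8 61.1] z [-0.3 18.3 19.8] bbox c [336.2 -60.6]
w1 bigblack 2650 ang 57.0 c [ 418.1 -469.7] dim [118.9  89.2] z [-0.1 27.  28.6] bbox c [ 418.9 -470.3]
w1 laser 2134 ang 49.0 c [ 448.1 -279.3] dim [203.6  40.7] z [16.7 27.6 31.6] bbox c [ 459.7 -287.2]
w1 laserTop 1334 ang 46.5 c [ 458.1 -269.9] dim [179.9  35.4] z [26.2 29.5 31.9] bbox c [ 464.3 -279.2]
w1 tape 2745 ang 63.0 c [425.3   9. ] dim [66.1 73.1] z [24.6 60.9 68. ] bbox c [ 4.305e+02 -4.000e-01]
w1 tapetop 1454 ang 66.5 c [425.3  14.7] dim [55.5 73.1] z [60.4 65.6 69.1] bbox c [429.4   6.8]
w2 tape2 2231 ang 54.0 c [432.2  -7.3] dim [102.9  45.4] z [28.  63.9 68.9] bbox c [432.4  -4.3]
w2 tape2top 1409 ang 53.0 c [443.3   9.7] dim [110.6  40.5] z [60.6 65.9 69.7] bbox c [432.2   7.4]
w2 carton 1728 ang 33.0 c [428.9 331.4] dim [56.4 58.1] z [34.8 37.9 39.3] bbox c [428.1 329. ]
w2 stored 2192 ang 20.5 c [606.3 211.8] dim [46.7 46.8] z [40.1 42.2 43.6] bbox c [605.9 211.4]
w1 mtray 19035 ang 2.5 c [ 598.8 -256.2] dim [130.1 176.1] z [ 4.5  6.4 13.7] bbox c [ 599.2 -256.3]
w2 ctray 14357 ang 0.5 c [604.9 257.2] dim [ 93.7 182.3] z [ 4.5  6.6 42.6] bbox c [605.  257.1]
w2 stand 19803 ang 86.0 c [615.2   2.8] dim [212.7 114. ] z [10.6 14.  17.7] bbox c [615.5   2.7]
w1 stand 19790 ang 86.5 c [6.149e+02 6.000e-01] dim [211.  114.5] z [10.5 13.6 17.8] bbox c [ 6.151e+02 -1.000e-01]
w2 dowel> 44 447 [609.  108.1] [ 39.8 124.2] 442.4
w2 dowel> 44 161 [612.4  -8.9] [ 14.7 109.3] 64.4
w2 dowel> 60 379 [609. 107.] [ 39.8 126.4] 442.4
w1 dowel> 44 392 [620.3  50.9] [17.9 16.2] 67.5
w1 dowel> 44 232 [ 603.4 -111.3] [ 29.6 116.2] 442.2
w1 dowel> 60 323 [608.7 -55.2] [ 40.1 228.4] 442.2
```

```bash
sed -i 's/    return w\[l==k\]\*1000/    return w[(l==k)\&(w[...,2]>zlo)\&(w[...,2]<zhi)]*1000/' fit.py; cat >> fit.py <<'E'
from scipy.optimize import least_squares
def disc(P,Ro,Ri):
    """centre of a ring top from its points: slide a template ring, penalise points outside"""
    q=P[:,:2]; lo,hi=np.percentile(q,[.5,99.5],axis=0)
    f=lambda c:(lambda r:np.maximum(r-Ro,0)+np.maximum(Ri-r,0))(np.hypot(*(q-c).T))
    s=least_squares(f,(lo+hi)/2,loss="soft_l1"); return s.x.round(1),((lo+hi)/2).round(1),(hi-lo).round(1)
E
python3 - <<'E'
from fit import *
V={k:np.load(k+"_W.npy") for k in("w1","w2")}
for k,n,bx,lo,hi,R in [("w2","wide",(279,215,366,299),.03,.042,(50,33)),("w1","wide",(6,215,97,297),.03,.042,(50,33)),("w1","narrow",(286,256,336,306),.014,.025,(32,16)),("w2","narrow",(549,256,600,304),.014,.025,(32,16)),("w1","bigblack",(500,225,610,315),.02,.035,None),
 ("w1","laser",(400,242,471,301),.008,.04,None),("w1","laserTop",(400,242,471,301),.026,.04,None),("w1","tape",(133,236,210,291),.01,.08,None),("w1","tapetop",(133,236,210,291),.055,.08,None),("w2","tape2",(421,237,495,291),.01,.08,None),("w2","tape2top",(421,237,495,291),.055,.08,None),
 ("w2","carton",(160,236,220,299),.033,.045,None),("w2","stored",(252,80,310,145),.036,.05,None),
 ("w2","dowelB",(370,44,480,170),.058,.07,(9,0)),("w1","dowelB",(75,52,180,167),.058,.07,(9,0)),("w2","dowelS",(490,44,569,170),.045,.06,(7,0)),("w1","dowelS",(190,52,267,167),.045,.06,(7,0))]:
    P=obj(V[k],bx,lo,hi); th,c,d=rect(P); print(k,n,len(P),"ang",th,"c",c,"dim",d,"z",np.percentile(P[:,2],[5,50,95]).round(1), disc(P,*R) if R else "")
E
```

```text
w2 wide 2862 ang 11.5 c [443.2 167.8] dim [94.7 95.7] z [34.3 35.8 37.1] (array([442.3, 168.1]), array([443.2, 167.9]), array([96. , 96.4]))
w1 wide 2679 ang 18.0 c [442.9 166.3] dim [94.7 96.6] z [32.  35.5 36.9] (array([442.6, 166.8]), array([443. , 166.3]), array([97.3, 97.1]))
w1 narrow 1083 ang 6.0 c [ 409.8 -157.8] dim [59.9 60. ] z [17.  18.7 20.2] (array([ 408.5, -159. ]), array([ 409.9, -158. ]), array([60.7, 60.3]))
w2 narrow 1027 ang 76.5 c [ 409.6 -157. ] dim [61.5 60.3] z [17.  18.6 20. ] (array([ 408.8, -157.8]), array([ 409.5, -157.1]), array([61.6, 61.9]))
w1 bigblack 2430 ang 58.0 c [ 425.2 -458.6] dim [89.4 88.6] z [24.7 27.1 28.5] 
w1 laser 2075 ang 51.5 c [ 421.  -310.1] dim [90.  38.8] z [17.8 27.6 31.5] 
w1 laserTop 1274 ang 52.0 c [ 419.5 -311. ] dim [63.7 34.2] z [26.6 29.6 31.7] 
w1 tape 2817 ang 65.0 c [441.9   1. ] dim [66.5 35.5] z [21.1 60.2 67.9] 
w1 tapetop 1656 ang 65.5 c [442.6   4.9] dim [59.2 34.6] z [57.5 65.3 68.9] 
w2 tape2 2189 ang 66.5 c [443.6   7.5] dim [62.5 36.3] z [29.8 63.9 68.6] 
w2 tape2top 1493 ang 64.0 c [442.9   7.5] dim [59.5 35.5] z [59.  65.7 69.4] 
w2 carton 1662 ang 32.5 c [434.5 329.9] dim [48.1 49.7] z [36.4 38.  39.3] 
w2 stored 2102 ang 20.5 c [606.7 212.1] dim [45.8 46.3] z [40.7 42.2 43.6] 
w2 dowelB 260 ang 12.0 c [619.4  53.6] dim [16.  16.2] z [61.2 65.1 66.7] (array([619.7,  52.9]), array([619.6,  53.4]), array([16.4, 16.6]))
w1 dowelB 240 ang 46.5 c [619.3  50.5] dim [13.2 15.8] z [59.1 64.6 66.8] (array([619.5,  50.8]), array([619.5,  50.8]), array([16., 14.]))
w2 dowelS 129 ang 30.5 c [611.2 -57.9] dim [11.8 10.8] z [46.7 50.8 52.6] (array([611.5, -58.3]), array([611.1, -57.9]), array([12.1, 11. ]))
w1 dowelS 128 ang 64.5 c [611.  -60.5] dim [10.5 11.5] z [46.4 50.7 52.8] (array([611. , -60.1]), array([611.2, -60.6]), array([11.7, 11.7]))
```

Carton, laser and tape measure come out smaller than specified, so I'll take an enlarged look.

```bash
python3 - <<'E'
import cv2,numpy as np
a=cv2.imread("pics/w1.png"); b=cv2.imread("pics/w2.png")
g=lambda p,x,y:cv2.resize(p[y-45:y+45,x-60:x+60],(400,300),interpolation=cv2.INTER_CUBIC)
cv2.imwrite("pics/crop.png",np.vstack([np.hstack([g(a,435,272),g(a,172,264)]),np.hstack([g(b,190,268),g(a,311,281)])]))
E
```

```text
(no output)
```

View pics/crop.png

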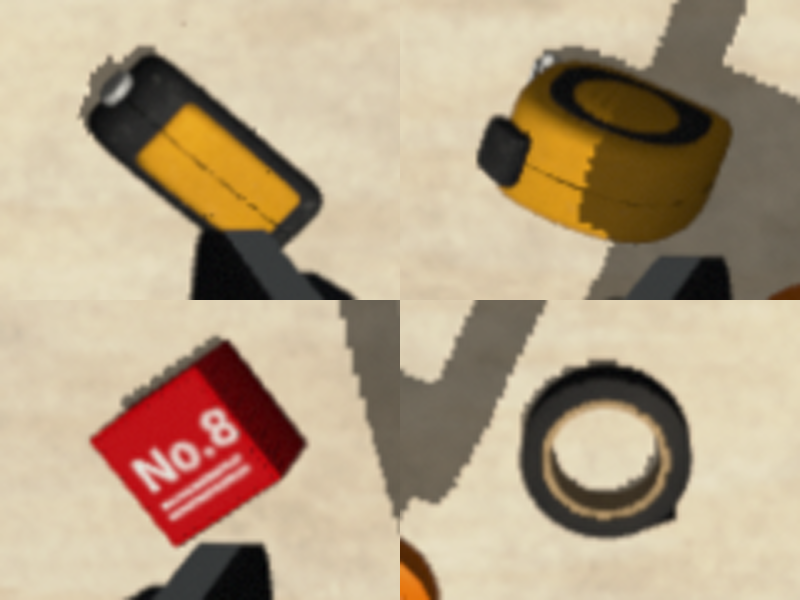

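The small black roll at (311,281) in w1 is confirmed, with its tan core. The carton's top measures about 48 mm and the laser about 90x40; one finger partly hides each of them. I'll start with the wide roll.

```bash
cat > act.py <<'E'
from h import *
H=.15
def pick(x,y,z,yaw,open_,shut,via=H):
    claw.gripper_to(open_) ; bot.movep([x,y,via],down(yaw))
    hit=bot.line_to([x,y,z],max_speed=.2,threshold=25); s=bot.get_state(); print("hit",hit,"z",np.round(s["position"],4))
    claw.gripper_to(shut); s=bot.get_state(); print("gap",round(s["finger_gap"],4),"F",round(s["grasp_force"],1))
    bot.line_to([x,y,via],max_speed=.25); s=bot.get_state(); print("lifted gap",round(s["finger_gap"],4),"F",round(s["grasp_force"],1),"t",s["time_s"])
def place(x,y,z,yaw,rel,via=H,out=None):
    bot.movep([x,y,via],down(yaw)); bot.line_to([x,y,z+.02],max_speed=.2)
    hit=bot.line_to([x,y,z-.004],max_speed=.05,threshold=6); s=bot.get_state(); print("hit",hit,"pos",np.round(s["position"],4))
    claw.gripper_to(rel); bot.line_to([x,y,out or via],max_speed=.25); s=bot.get_state(); print("t",s["time_s"])
E
python3 - <<'E'
from act import *
for yaw in(0,180): 
    for p in((.402,.167,.006),(.579,.052,.15),(.409,-.158,-.002)):
        q=kinematics.ik(p,down(yaw)); print(yaw,p,None if q is None else np.round(q))
pick(.4425-.041,.1673,.006,0,.055,0.0)
place(.6196-.041,.0518,.022,0,.026)
E
```

```text
0 (0.402, 0.167, 0.006) [ 13.  -8. 127.  -0.  62.  13.]
0 (0.579, 0.052, 0.15) [ -2.   1. 103.  -0.  77.  -2.]
0 (0.409, -0.158, -0.002) [-31.  -7. 126.  -0.  60. -31.]
180 (0.402, 0.167, 0.006) [  13.   -8.  127.   -0.   62. -167.]
180 (0.579, 0.052, 0.15) [ -2.   1. 103.  -0.  77. 178.]
180 (0.409, -0.158, -0.002) [-31.  -7. 126.  -0.  60. 149.]
hit False z [0.4026 0.1675 0.007 ]
gap 0.0142 F 56.5
lifted gap 0.0139 F 56.2 t 9.3167
hit True pos [0.5793 0.0518 0.0232]
t 12.2333
```

```bash
python3 - <<'E'
from act import *
pick(.4093,-.158,-.002,0,.085,0.0)
place(.6112,-.0592,.014,0,.075)
bot.movep([.52,-.2,.28],down(-90)); bot.pause(.2); wrist("w3")
print([b for n in("line_laser","pocket_tape") for b in finder.boxes_of("wrist",n)])
E
```

```text
hit False z [ 0.4104 -0.1582 -0.0011]
gap 0.0616 F 65.7
lifted gap 0.0616 F 65.1 t 15.9
hit True pos [ 0.6125 -0.0594  0.016 ]
t 18.9417
[{'rect': [379.5, 249.9, 456.1, 302.8], 'conf': 0.85}, {'rect': [99.7, 239.9, 181.4, 301.0], 'conf': 0.92}]
```

View pics/w3.png

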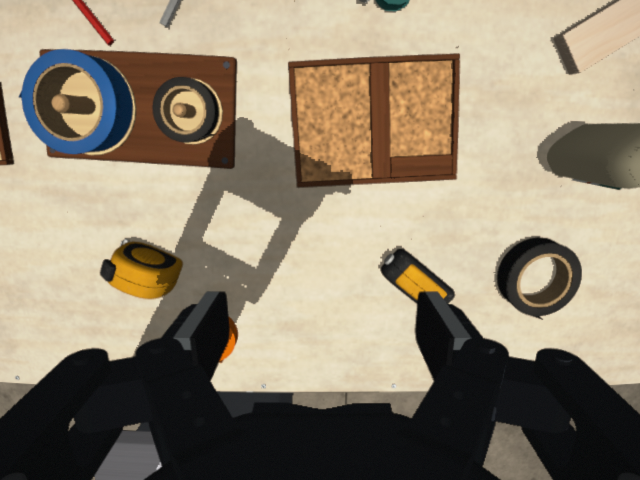

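Both rolls sit over their posts (wide at (77,103), narrow at (184,110)). One finger still hides the laser at (417,277), so I'll take clearer views of the laser and tape measure, with the TCP nearer the robot.

```bash
python3 - <<'E'
from fit import *
out=[]
for k,p,n in(("w5",[.38,-.01,.24],"pocket_tape"),("w4",[.38,-.30,.20],"line_laser")):
    bot.movep(p,down(-90)); bot.pause(.2); im,d,i,R,t=wrist(k); W=cloud(d,i,R,t); np.save(k+"_W.npy",W)
    B=finder.boxes_of("wrist",n); b=[int(v) for v in B[0]["rect"]]; print(n,B[0])
    for lo,hi in ((.006,.08),(.012,.08),(.017,.08),(.026,.08),(.055,.08)):
        try: P=obj(W,b,lo,hi,10); print(lo,len(P),rect(P),np.percentile(P[:,2],[50,99]).round(1))
        except Exception as e: print(lo,e)
    out.append(cv2.resize(im[b[1]-40:b[3]+40,b[0]-40:b[2]+40],(400,300))[:,:,::-1])
cv2.imwrite("pics/c45.png",np.hstack(out)); print(bot.get_state()["time_s"])
E
```

```text
pocket_tape {'rect': [263.3, 112.1, 348.8, 176.1], 'conf': 0.95}
0.006 3353 (np.float64(65.0), array([440.6,   3.8]), array([68.1, 36.3])) [65.2 70.7]
0.012 3322 (np.float64(66.0), array([440.2,   3.3]), array([67. , 36.3])) [65.2 70.7]
0.017 3306 (np.float64(66.0), array([440.1,   3. ]), array([66.4, 36.3])) [65.3 70.7]
0.026 3306 (np.float64(66.0), array([440.1,   3. ]), array([66.4, 36.3])) [65.3 70.7]
0.055 2925 (np.float64(65.5), array([441.5,   6.3]), array([59.3, 35.2])) [65.6 70.8]
line_laser {'rect': [285.1, 121.8, 389.8, 218.4], 'conf': 0.74}
0.006 4886 (np.float64(50.5), array([ 418.2, -311.8]), array([92.1, 39.2])) [27.6 32.3]
0.012 4886 (np.float64(50.5), array([ 418.2, -311.8]), array([92.1, 39.2])) [27.6 32.3]
0.017 4797 (np.float64(50.5), array([ 418.5, -311.5]), array([91. , 39.1])) [27.8 32.3]
0.026 3091 (np.float64(51.0), array([ 419.2, -310.7]), array([65.1, 34.8])) [29.6 32.4]
0.055 attempt to get argmax of an empty sequence
23.1417
```

View pics/c45.png

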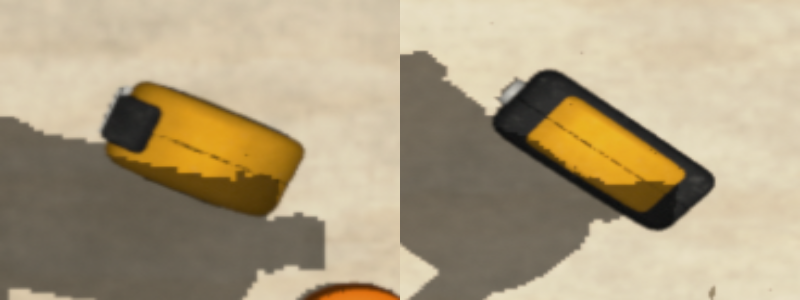

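Laser is at (418,-312), long axis at 50.5°. Tape measure is at (441,4), long axis at 65.5°. Both are clear now, so I'll do the two of them.

```bash
python3 - <<'E'
from act import *
pick(.4185,-.3115,.004,-39.5,.07,0.0)
place(.5969,-.2122,.010,-87.5,.052)
pick(.441,.004,.025,-24.5,.07,0.0)
bot.pause(.1); wrist("w6")
E
```

```text
hit False z [ 0.4193 -0.3124  0.0054]
gap 0.0379 F 61.3
lifted gap 0.0378 F 60.4 t 26.1833
hit True pos [ 0.5978 -0.2127  0.0118]
t 29.4333
hit False z [0.4421 0.0035 0.0259]
gap 0.0357 F 61.4
lifted gap 0.0355 F 60.6 t 32.6167
```

View pics/w6.png

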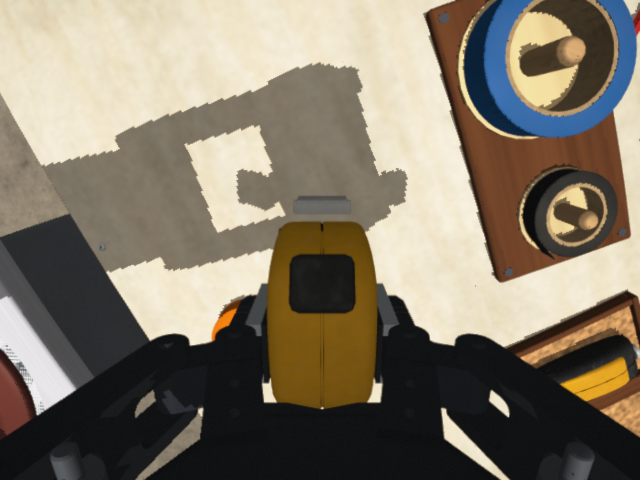

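The tape measure is held squarely. Its hook at (322,200) puts the front extent about 42 mm ahead of the TCP, so the 82 mm length is centred on the grip. I'll place it, then look at the carton and both trays.

```bash
python3 - <<'E'
from act import *
from fit import *
place(.6105,-.3047,.031,-87.5,.05,out=.17)
bot.movep([.42,-.24,.30],down(-90)); bot.pause(.2); wrist("w7")
bot.movep([.38,.30,.24],down(-90)); bot.pause(.2); im,d,i,R,t=wrist("w8"); W=cloud(d,i,R,t)
B=finder.boxes_of("wrist","screw_carton"); print(B)
B=sorted(B,key=lambda b:-b["rect"][3]); b=[int(v) for v in B[0]["rect"]]
for lo in(.006,.02,.033): P=obj(W,b,lo,.045,8); print(lo,len(P),rect(P),np.percentile(P[:,2],50).round(1))
T=finder.boxes_of("wrist","carton_tray"); b=[int(v) for v in T[0]["rect"]]; print(T); P=obj(W,b,.0035,.06); print(rect(P))
cv2.imwrite("pics/w78.png",np.hstack([cv2.resize(cv2.imread(f"pics/{k}.png"),(400,300)) for k in("w8","w7")])); print(bot.get_state()["time_s"])
E
```

```text
hit True pos [ 0.6116 -0.3054  0.0324]
t 36.1667
[{'rect': [252.1, 112.0, 322.1, 186.9], 'conf': 0.93}, {'rect': [519.2, 0.0, 639.0, 27.8], 'conf': 0.63}]
0.006 2994 (np.float64(32.5), array([434.1, 330.4]), array([48.2, 49.1])) 38.2
0.02 2977 (np.float64(32.5), array([434.1, 330.5]), array([48.2, 49. ])) 38.2
0.033 2959 (np.float64(32.5), array([434.1, 330.6]), array([48.1, 48.8])) 38.2
[{'rect': [265.7, 0.3, 467.5, 15.3], 'conf': 0.79}]
(np.float64(0.0), array([564.8, 258.1]), array([ 12., 182.]))
39.6833
```

View pics/w78.png

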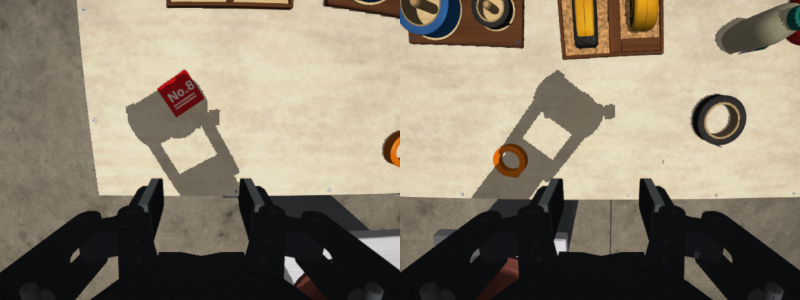

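The laser and tape measure are both in their bays, and the stored things and orange roll are untouched. The carton is at (434,330), turned 32.5°. Now the last transfer.

```bash
python3 - <<'E'
from act import *
from fit import *
pick(.434,.330,.010,32.5,.075,0.0)
place(.6046,.303,.016,.5,.062)
for k,y in (("w9",.22),("w10",-.17)):
    bot.movep([.50,y,.30],down(-90)); bot.pause(.2); im,d,i,R,t=wrist(k); np.save(k+"_W.npy",cloud(d,i,R,t))
print(bot.get_state()["time_s"])
cv2.imwrite("pics/w910.png",np.hstack([cv2.resize(cv2.imread(f"pics/{k}.png"),(400,300)) for k in("w9","w10")]))
for k,x0,x1,y0,y1 in(("w9 carton",.56,.65,.255,.345),("w9 stored",.56,.65,.165,.255),("w10 wide",.56,.68,-.002,.11),("w10 narrow",.57,.65,-.1,-.02),("w10 laser",.54,.66,-.25,-.175),("w10 tape",.55,.67,-.34,-.27)):
    W=np.load(k.split()[0]+"_W.npy").reshape(-1,3); m=(W[:,0]>x0)&(W[:,0]<x1)&(W[:,1]>y0)&(W[:,1]<y1)&(W[:,2]<.1); P=W[m]*1000
    lo={"carton":38,"stored":36,"wide":46,"narrow":29,"laser":25,"tape":60}[k.split()[1]]; P=P[P[:,2]>lo]; print(k,len(P),rect(P),"z",np.percentile(P[:,2],[10,50,90,98]).round(1))
    c=P.mean(0); A=np.c_[P[:,:2]-c[:2],np.ones(len(P))]
    print("   tilt deg",np.degrees(np.linalg.lstsq(A,P[:,2],rcond=None)[0][:2]).round(2))
E
```

```text
hit False z [0.4349 0.3305 0.0112]
gap 0.0487 F 65.2
lifted gap 0.0487 F 64.4 t 43.8083
hit True pos [0.6056 0.3034 0.0177]
t 46.6417
49.9417
w9 carton 2521 (np.float64(89.5), array([605.4, 303.8]), array([49.8, 48.9])) z [43.  44.2 45.3 45.8]
   tilt deg [0.18 0.28]
w9 stored 2333 (np.float64(20.0), array([606.9, 212.7]), array([47.6, 47.7])) z [41.1 42.2 43.3 44. ]
   tilt deg [-0.01  0.06]
w10 wide 4793 (np.float64(89.0), array([621.4,  51.2]), array([97.2, 95.9])) z [50.1 51.7 53.2 65.3]
   tilt deg [-0.07 -0.01]
w10 narrow 2087 (np.float64(89.5), array([612.5, -58.4]), array([61.3, 60.9])) z [33.4 34.8 36.6 51.4]
   tilt deg [-0.25 -0.36]
w10 laser 3151 (np.float64(2.5), array([ 597.4, -211.1]), array([90.6, 38.8])) z [28.3 33.8 37.3 38.2]
   tilt deg [ 1.46 -1.71]
w10 tape 2514 (np.float64(2.5), array([ 612.6, -303.1]), array([61.7, 35.1])) z [64.2 71.5 74.  76.6]
   tilt deg [ 5.76 -5.83]
```

View pics/w910.png

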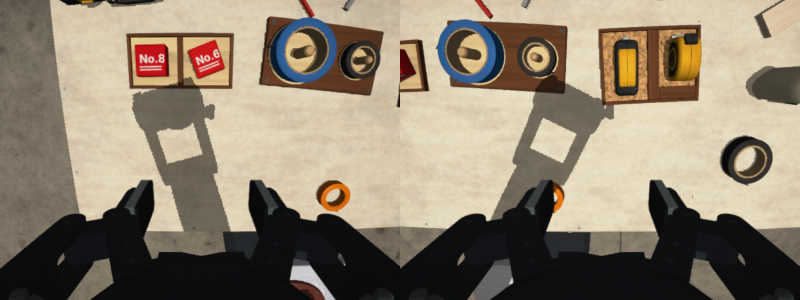

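All heights match their places: carton 44, wide roll 52, narrow roll 35, laser top 38 and tape top 77 mm. The pictures show each thing inside its own bay or on its post, so I'll hand in.

```bash
python3 -c "
from h import *
print(bot.close_job())"
```

```text
the job is handed in; nothing more can be done
None
```

The job is handed in after about 50 s of the 104 s allowed: all five things measured as sitting flat in their own places, and the stored carton and glue bottle were not touched.

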